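Walk the rotor column onto its mat and fit the collar

TASK

Set up the metal column on the rubber mat. It is heavy, so walk it there end over end without carrying or dragging it: tip it up onto the end nearer the mat, let it stand upright there, lay it down gently towards the mat so that its other end comes down on the mat, then stand it up on that other end, upright near the middle of the mat. Finally lift the dark steel collar and lower it over the column's upper neck until it sits flat on the shoulder, let go, and leave the mug and the vials where they are.

Things in the scene. Friction and masses are not known exactly. Their poses are not given: they have to be found in the camera images.
- column: Metal column 140 mm long, 0.6 to 1.0 kg, lying at first. Square middle 38 x 38 x 90 mm; at each end a round neck, 28 mm diameter, 25 mm long (shoulder between). Both ends alike; it stands by itself on either. Origin at its centre, 19 mm above the bench as it lies; x along its length, y and z square to its flat sides. It starts about 250 mm from the mat (centres), on either side, aimed at it to within 0.35 rad.
- end_a (a point): Centre of the column's end face at x = -70 mm on its axis. Tipping: from lying, the column first turns about the edge of its square middle, then (past 0.2 rad) about the rim of the neck; it then stands 84 mm from where its centre lay, and laid on, its centre lies 84 mm farther.
- end_b (a point): Centre of the column's end face at x = +70 mm on its axis.
- mat: Black rubber mat, 120 x 120 mm and 2 mm thick, fixed flat on the bench. Origin at the centre of its underside, on the bench; z up.
- collar: Dark steel ring lying flat on the bench, across the mat from the column: outer diameter 56 mm, hole 34.5 mm, 24 mm high, 0.25 kg. Origin at the centre of its underside, z along its axis. Seated on the shoulder of the column standing on the mat, its underside is 117 mm above the bench and the neck's top 1 mm above the ring's.
- mug: Bystander: blue mug, 84 mm wide, 95 mm high, with a handle. Origin at the centre of its underside.
- vial1: Bystander: small amber vial with a black cap, 28 mm diameter, 60 mm high. Origin at the centre of its underside.
- vial2: Bystander: a vial like the first.
Things that resemble listed ones, but are neither listed nor needed, are in the scene too. Of the things like the column, leave any that is yellow; of the rest the smaller one is meant.

How it is judged (in metres and radians):
On the way, in this order (a step that is already met when the one before it is completed fails the run):
1. the column stands upright on the end nearer the mat, which has stayed within 60 mm of where it was (angle between the x axis of column and the z axis of mat, either way round below 0.12 rad and angular speed of column below 1.5 rad/s and ((height (world z) of end_a below 0.012 m and distance of end_a from where it was at the start of the episode below 0.06 m and horizontal distance between end_a and mat above 0.12 m) or (height (world z) of end_b below 0.012 m and distance of end_b from where it was at the start of the episode below 0.06 m and horizontal distance between end_b and mat above 0.12 m))), for 0.2 s.
2. the column lies flat again beyond that end (now within 70 mm of its first place), its other end over the mat (within 65 mm of the mat's centre) (angle between the x axis of column and the z axis of mat, either way round above 1.5 rad and ((distance of end_a from where it was at the start of the episode below 0.07 m and distance of end_b from where it was at the start of the episode above 0.22 m and horizontal distance between end_b and mat below 0.065 m) or (distance of end_b from where it was at the start of the episode below 0.07 m and distance of end_a from where it was at the start of the episode above 0.22 m and horizontal distance between end_a and mat below 0.065 m))), for 0.2 s.
3. the column stands upright on that other end on the mat, its axis within 40 mm of the mat's centre (angle between the x axis of column and the z axis of mat, either way round below 0.08 rad and angular speed of column below 1.5 rad/s and horizontal distance between column and mat below 0.04 m and ((height (world z) of end_b below 0.008 m and distance of end_b from where it was at the start of the episode above 0.22 m) or (height (world z) of end_a below 0.008 m and distance of end_a from where it was at the start of the episode above 0.22 m))), for 0.2 s.
At the end, for the whole second after the job is handed in: The column stands upright (within 0.06 rad) on the mat on the end that was farther from it at the start, its axis within 40 mm of the mat's centre; the collar is round its upper neck, flat (within 0.1 rad) on the shoulder (underside 112 to 122 mm above the bench); both at rest (angle between the x axis of column and the z axis of mat, either way round below 0.06 rad and horizontal distance between column and mat below 0.04 m and ((height (world z) of end_b below 0.006 m and distance of end_b from where it was at the start of the episode above 0.22 m) or (height (world z) of end_a below 0.006 m and distance of end_a from where it was at the start of the episode above 0.22 m)) and horizontal distance between collar and column below 0.008 m and height (world z) of collar between 0.112 and 0.122 m and angle between the z axis of collar and the x axis of column, either way round below 0.1 rad and linear speed of each of column, collar below 0.02 m/s); the robot touches nothing.
It fails at once if the column is carried: both of its ends are more than 40 mm above the bench (height (world z) of each of end_a, end_b above 0.04 m).
It fails at once if the column is let fall or flung (turns faster than 6 rad/s) (angular speed of column above 6 rad/s).
It fails at once if the collar is dropped or flung (faster than 1 m/s) (linear speed of collar above 1 m/s).
It fails at once if the mug or a vial is shifted by more than 30 mm or tipped by more than 0.3 rad (distance of any of mug, vial1, vial2 from where it was at the start of the episode above 0.03 m or angle between any of mug, vial1, vial2's own z axis and vertical above 0.3 rad).
It also fails if it takes over 72 s, if anything falls off the work surface, if the arm or the gripper's body presses on something with over 40 N, if the wrist force passes 120 N, or if a joint passes its speed limit or range.

ROBOT

A 7-joint arm with a two-finger parallel gripper is mounted at the origin on the work surface. World frame = base frame: x ahead of the robot, y to its left, z up, the work surface at z = 0. Lengths are in mm, angles in rad, forces in N, time in s.
With the tool pointing down it reaches from about 425 to 950 mm from the base axis. Payload 4.7 kg.
Tool frame: the origin (TCP) lies at the very end of the fingers, on their centre line; the grasp point (between the pads) lies 19 mm behind it; z points along the fingers, y is the line along which they close (so a half turn about z gives the same grasp; the last joint's range is limited). The gripper opens to 85 mm and grips with 20 to 120 N. Pads are 22 mm wide; open, the fingers measure 114 mm over their backs; the gripper's body (76 mm by 85 mm) begins 54 mm behind the grasp point. The pads swing forward as they close: fully open they stand 13 mm farther back than shut.
Start: joints at [1.206, 0.469, -0.049, 1.532, 0.024, 1.141, -0.082], TCP at [222.476, -637.301, 231.335] pointing down, gripper open.
Joint ranges: [-2.59, 2.59], [-0.33, 1.99], [-1.39, 1.29], [0.1, 2.45], [-1.04, 4.18], [0.21, 1.99], [-2.66, 2.66]. Speed limits (rad/s): [2.57, 2.57, 3.14, 3.14, 3.14, 3.14, 3.14].

INTERFACE

Orientations are given as a unit quaternion [x, y, z, w].
In Python, from station import r, jaws, kinematics, imaging, workorder, spotter, telemetry gives the robot as it stands. The module is installed in compiled form; this text tells all that it offers. Calls block until the motion is done:
- r.move_pose(position, orientation): joint-space move of the TCP to a pose.
- r.line_to(position, rotation=None, speed=150, guard=None): straight line of the TCP; rotation=None keeps the orientation; speed is the mean speed in mm/s. With guard (N) it stops when the force on the tool has changed by that much, and returns True; else False.
- r.movej(angles): joint-space move.
- jaws.move_gripper(opening): finger opening in mm; the grip force is fixed at half the most; returns when the fingers have stopped.
- r.hold(seconds).
- kinematics.solve_ik(position, orientation): joint angles nearest the present ones, or None.
- imaging.read_camera(name): name is "scene" or "top" or "wrist"; returns the picture (480x640x3 uint8, blue, green, red); there is no depth.
- imaging.camera_params(name): a dict with "fx", "fy", "cx", "cy" (pixels), "rvec" (rotation vector, rad) and "tvec" (3), from world to camera coordinates, as OpenCV has them; the wrist camera has in their place "tool_from_camera" (4x4, takes a point from camera to tool coordinates, whose origin is the TCP and whose axes are the flange's). Camera axes: x right, y down, z forward; pixel columns grow to the right and rows downward; lengths in mm; the calibration is good to about 2 mm. A picture is of the moment at which its call begins: read the wrist's pose just before it. camera_params takes no time and is no camera call.
A pose or a line that the arm cannot do raises r.IKError and nothing moves.
- workorder.job_done(): hands the job in; it is judged then, once.
Trained networks look in the newest picture that a camera, given by its name, has taken for a name from the list of things; names that differ only in an ending like _2 or _b are one class to them, and where a whole thing is asked for, a point or a joint stands for the part that bears it (a point fixed in the world has none). Each returns a list of dicts, best first, with "confidence" (0 to 1); they miss things now and then, are a little off and sometimes report something else, mostly with a low value. They report only what shows in the picture. A call takes as long as a camera call. They do not tell look-alikes from the thing itself.
- spotter.search_frame(camera, name): "centre" ([x, y, z] in mm, in world coordinates, good to about 4 mm: the middle of the surface that is visible of it).
- spotter.tip_of(camera, name): "centre" ([x, y, z] in mm, in world coordinates, good to about 4 mm: a listed point, or the origin of a listed thing).
Readings, each from a call of its own:
- telemetry.current_time_s(): time.
- telemetry.current_q(): joint angles.
- telemetry.current_qvel(): joint speeds.
- telemetry.current_joint_torque(): joint torques, N m.
- telemetry.current_position(): TCP position.
- telemetry.current_eef_rot(): TCP orientation.
- telemetry.current_force(): force on the tool from outside, world axes, zero at the start.
- telemetry.current_torque(): the same for the moment, N m.
- telemetry.current_finger_gap(): finger opening in mm.
- telemetry.current_finger_force(): force on a finger pad.
Only numpy, scipy, OpenCV 4.12 (cv2) and the standard library are available. Lean on these libraries where they do the work, as an engineer would, in place of code of your own. Each camera call takes 0.05 s, during which the arm holds its last target. There are 200 camera calls.

## Working session

There is one attempt and no reset: what is moved stays moved. The work goes in short steps, each a Python script; the robot and the scene stay as the last script left them, time stands still between calls to the robot, and variables do not carry over. Pictures are saved under pics/ and viewed, at most 10 in all, crops included, and the job is handed in when it is done.

```bash
mkdir -p pics
python3 - <<'E'
from station import r, jaws, kinematics, imaging, workorder, spotter, telemetry
import cv2,numpy as np
print(telemetry.current_time_s(),telemetry.current_eef_rot())
for c in ("scene","top"):
    im=imaging.read_camera(c); cv2.imwrite(f"pics/{c}0.png",im)
    for n in ["column","end_a","end_b","mat","collar","mug","vial1"]:
        f=spotter.tip_of(c,n)
        print(c,n,[(np.round(d["centre"]).tolist(),round(d["confidence"],2)) for d in f])
    p=imaging.camera_params(c);print({k:np.round(v,3).tolist() for k,v in p.items()})
print(imaging.camera_params("wrist"))
E
```

```text
0.0 [ 9.85939390e-01  1.67100197e-01 -2.04523837e-04 -1.00025433e-03]
scene column [([330.0, -282.0, 24.0], 0.88), ([349.0, -50.0, 20.0], 0.72), ([522.0, -230.0, 22.0], 0.65)]
scene end_a [([417.0, -77.0, 21.0], 0.96), ([511.0, -160.0, 18.0], 0.92), ([410.0, -331.0, 25.0], 0.81), ([251.0, -223.0, 25.0], 0.79), ([287.0, -21.0, 17.0], 0.76), ([534.0, -295.0, 26.0], 0.69)]
scene end_b [([417.0, -77.0, 21.0], 0.96), ([511.0, -160.0, 18.0], 0.92), ([410.0, -331.0, 25.0], 0.81), ([251.0, -223.0, 25.0], 0.79), ([287.0, -21.0, 17.0], 0.76), ([534.0, -295.0, 26.0], 0.69)]
scene mat [([524.0, 24.0, -0.0], 0.65)]
scene collar [([531.0, 277.0, 1.0], 0.83)]
scene mug [([732.0, 26.0, -2.0], 0.9)]
scene vial1 [([740.0, -191.0, -3.0], 0.92), ([754.0, 160.0, 2.0], 0.8)]
{'fx': 485.26, 'fy': 485.26, 'cx': 320.257, 'cy': 234.236, 'rvec': [1.888, 1.821, -0.576], 'tvec': [-45.6, -396.802, 1245.46]}
top column [([526.0, -223.0, 16.0], 0.86), ([330.0, -275.0, 24.0], 0.73), ([535.0, -298.0, 18.0], 0.7), ([350.0, -47.0, 21.0], 0.66)]
top end_a [([530.0, -298.0, 18.0], 0.91), ([287.0, -27.0, 15.0], 0.75), ([4
[... 420 characters left out ...]
p mug [([736.0, 16.0, -1.0], 0.65)]
top vial1 [([739.0, -187.0, -1.0], 0.75), ([752.0, 163.0, 4.0], 0.7)]
{'fx': 611.845, 'fy': 611.845, 'cx': 324.373, 'cy': 240.538, 'rvec': [2.176, -2.03, 0.229], 'tvec': [-11.113, 556.491, 1195.317]}
{'fx': 385.3543233163485, 'fy': 385.3543233163485, 'cx': 320.79417308416083, 'cy': 236.33873572504433, 'tool_from_camera': array([[ 8.02321287e-04, -9.53930827e-01, -3.00025555e-01,
         7.60606544e+01],
       [ 9.99999553e-01,  6.14963000e-04,  7.18901310e-04,
        -8.52779530e-01],
       [-5.01277506e-04, -3.00025998e-01,  9.53930893e-01,
        -1.42275369e+02],
       [ 0.00000000e+00,  0.00000000e+00,  0.00000000e+00,
         1.00000000e+00]])}
```

View pics/top0.png

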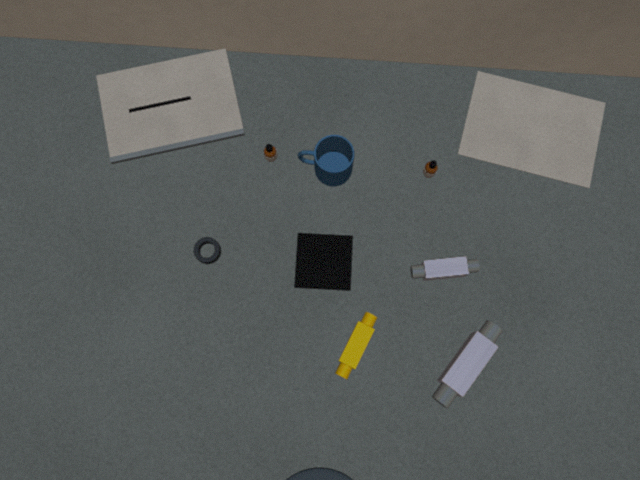

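Run:
```python
import cv2,numpy as np
from station import imaging
im=cv2.imread("pics/top0.png");p=imaging.camera_params("top")
q,_=cv2.projectPoints(np.array([[526,-223,19.],[330,-275,24],[350,-47,20],[535,-298,18]]),p["rvec"],p["tvec"],np.array([[p["fx"],0,p["cx"]],[0,p["fy"],p["cy"]],[0,0,1]]),None)
q=q[:,0];print(q)
a=np.maximum(q.min(0)-60,0).astype(int);b=(q.max(0)+60).astype(int)
c=im[a[1]:b[1],a[0]:b[0]];f=min(800/c.shape[1],600/c.shape[0]);print(a,f)
cv2.imwrite("pics/crop0.png",cv2.resize(c,None,fx=f,fy=f,interpolation=cv2.INTER_CUBIC))
```

```text
[[441.95098055 266.87532356]
 [465.43538348 363.1979896 ]
 [353.70499588 345.44865283]
 [477.50140527 265.21080654]]
[293 205] 2.7522935779816513
```

Three things look like the column: a yellow one at pixel (357,345), which must be left; a large grey one at (470,362); and a small grey one at (446,268). The small grey one fits, being the smaller of the two that aren't yellow, and I'll confirm it in the crop. The mat is at (324,262), the collar at (207,250), the mug at (333,160), and the vials at (270,152) and (431,168).

View pics/crop0.png

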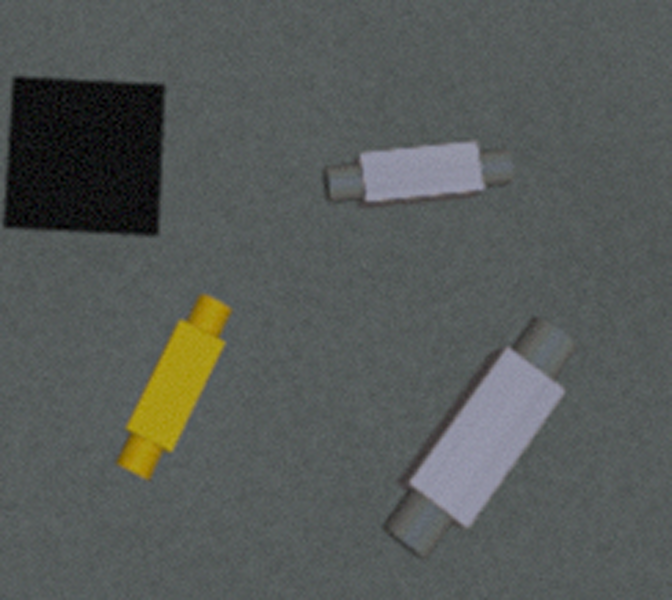

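The crop confirms it: the small grey column is at crop pixel (422,175), the larger grey one at (487,437) and the yellow one at (175,388). Next I'll write the tipping geometry and check reach.

```bash
cat > h.py <<'E'
from station import r, jaws, kinematics, imaging, workorder, spotter, telemetry
import numpy as np, cv2
from scipy.spatial.transform import Rotation as Ro
W=np.array([0,0,1.]); T1=np.arctan2(5,25)
def column(C0,u,th):
    """centre, raised-end axis a, normal n of a column lying at C0, tipped by th in direction u"""
    ax=lambda t:(-u*np.cos(t)+W*np.sin(t), u*np.sin(t)+W*np.cos(t))
    P=C0+45*u-19*W; a,n=ax(th)
    if th<=T1: return P+45*a+19*n,a,n
    a1,n1=ax(T1); P2=P-25*a1+5*n1
    return P2+70*a+14*n,a,n
def tool(c,a,n,alpha,flip,g=28,back=12,off=0):
    """TCP pose gripping at g along a; TCP lies `back` beyond the column axis; off = retreat"""
    d=-np.cos(alpha)*n-np.sin(alpha)*a
    y=np.cross(a,n)*flip; x=np.cross(y,d)
    return c+g*a+d*(back-off), Ro.from_matrix(np.c_[x,y,d]).as_quat()
def down(yaw):  # tool y axis at angle yaw
    y=np.array([np.cos(yaw),np.sin(yaw),0]); return Ro.from_matrix(np.c_[np.cross(y,-W),y,-W]).as_quat()
def dirn(a,b): v=np.array([b[0]-a[0],b[1]-a[1],0.]); return v/np.linalg.norm(v)
E
python3 - <<'E'
from h import *
A,B,M=np.array([509,-159.5,19]),np.array([532,-297,19.]),np.array([525,25.5,0])
C=(A+B)/2;u=dirn(B,A);print(C,u)
S=C+84*u;u2=dirn(S,M);C2=S+84*u2;S2=C2+84*u2;print(S,C2,S2)
for al in (.5,.65,.8,1.0):
  for f in (1,-1):
    out=[]
    for C_,u_ in ((C,u),(C2,-u2),(C2,u2)):
      s=""
      for off in (0,110):
        for th in np.linspace(0,np.pi/2,7):
          if off and 0.01<th<1.56: continue
          p=tool(*column(C_,u_,th),al,f,off=off); q=kinematics.solve_ik(list(p[0]),list(p[1])); s+="." if q is not None else "X"
      out.append(s)
    print(al,f,out)
E
```

```text
[ 520.5  -228.25   19.  ] [-0.16498056  0.98629682  0.        ]
[ 506.64163306 -145.4010672    19.        ] [515.61338345 -61.88156233  19.        ] [524.58513385  21.63794255  19.        ]
0.5 1 ['.........', '.........', '.........']
0.5 -1 ['.........', '.........', '.........']
0.65 1 ['.........', '.........', '.........']
0.65 -1 ['.........', '.........', '.........']
0.8 1 ['.........', '.........', '.........']
0.8 -1 ['.........', '.........', '.........']
1.0 1 ['.........', '.........', '.........']
1.0 -1 ['.........', '.........', '.........']
```

```bash
cat >> h.py <<'E'
def ray_plane(px,z,pose,cam="wrist"):
    """pixels Nx2 -> world points on plane z"""
    p=imaging.camera_params(cam); px=np.atleast_2d(px).astype(float)
    d=np.c_[(px[:,0]-p["cx"])/p["fx"],(px[:,1]-p["cy"])/p["fy"],np.ones(len(px))]
    if cam=="wrist":
        T=np.asarray(p["tool_from_camera"]); R=Ro.from_quat(pose[1]).as_matrix()
        o=np.array(pose[0])+R@T[:3,3]; d=d@(R@T[:3,:3]).T
    else:
        R=cv2.Rodrigues(np.array(p["rvec"],float))[0]; o=-R.T@np.array(p["tvec"]); d=d@R
    return o+d*((z-o[2])/d[:,2])[:,None]
def snap(name):
    pose=(telemetry.current_position(),telemetry.current_eef_rot()); im=imaging.read_camera("wrist")
    cv2.imwrite(f"pics/{name}.png",im); return im,pose
def rects(im,lo=150,amin=800):
    m=cv2.inRange(im,(lo,lo-20,lo-20),(255,255,255)); m=cv2.morphologyEx(m,cv2.MORPH_OPEN,np.ones((5,5)))
    return [cv2.boxPoints(cv2.minAreaRect(c)) for c in cv2.findContours(m,0,2)[0] if cv2.contourArea(c)>amin]
E
python3 - <<'E'
from h import *
u=np.array([-.165,.986,0]); yaw=np.arctan2(u[1],u[0])-np.pi/2
for k in (0,np.pi):
    print(k,np.round(kinematics.solve_ik([520,-228,190],list(down(yaw+k))),2))
r.move_pose([520,-228,190],list(down(yaw)))
im,pose=snap("w1")
for b in rects(im):
    w=ray_plane(b,38,pose); print(np.round(b).tolist(),np.round(w,1).tolist(),w.mean(0))
print([(d["centre"],d["confidence"]) for d in spotter.tip_of("wrist","end_a")], telemetry.current_time_s())
E
```

```text
0 [ 0.77  0.39 -0.55  1.81  0.24  1.    0.29]
3.141592653589793 [ 0.29  0.33  0.06  1.84 -0.03  0.97 -2.61]
[[536.0, 383.0], [562.0, 269.0], [665.0, 293.0], [639.0, 406.0]] [[737.0, -351.2, 38.0], [721.6, -240.7, 38.0], [814.5, -247.2, 38.0], [840.3, -360.9, 38.0]] [ 778.35220489 -299.99328571   38.        ]
[[-26.0, 208.0], [11.0, 160.0], [151.0, 269.0], [113.0, 318.0]] [[249.4, -266.7, 38.0], [281.3, -223.9, 38.0], [387.9, -296.3, 38.0], [357.4, -346.3, 38.0]] [ 319.00135623 -283.29775884   38.        ]
[[300.0, 157.0], [348.0, 157.0], [348.0, 267.0], [300.0, 267.0]] [[495.7, -186.1, 38.0], [531.3, -180.2, 38.0], [547.6, -267.7, 38.0], [508.7, -274.1, 38.0]] [ 520.82258186 -227.03310391   38.        ]
[([506.7, -156.0, 20.5], 0.83), ([535.0, -295.0, 20.2], 0.69), ([407.3, -331.8, 27.8], 0.59)] 2.7417
```

View pics/w1.png

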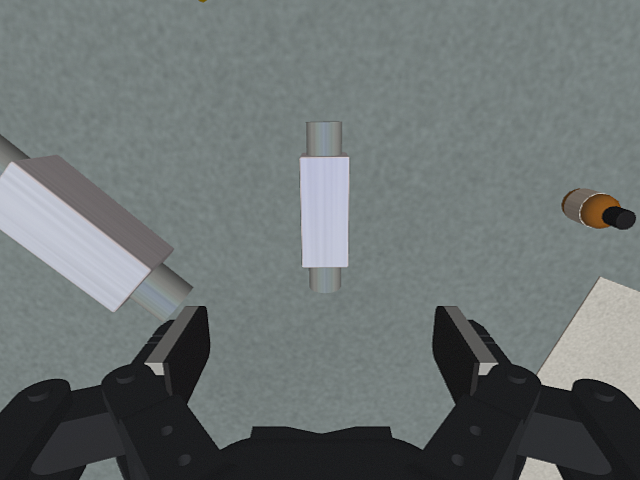

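The wrist view shows the column at pixels (324,207), with its mat end up. Its centre is (521,-227), and the measured size matches 38 x 90. The large grey one is at left (80,235) and a vial at right (597,208). I'll check continuity and then make the first tip.

```bash
cat >> h.py <<'E'
def go(p,speed=150,**k): return r.line_to(list(p[0]),list(p[1]),speed=speed,**k)
def arc(C0,u,ths,al,f,g=28,lift=0.5,speed=60,zoff=0):
    fmax=0
    for th in ths:
        p=tool(*column(C0,u,th),al,f,g); go((p[0]+(lift+zoff)*W,p[1]),speed)
        fmax=max(fmax,np.linalg.norm(telemetry.current_force()))
    return fmax
E
python3 - <<'E'
from h import *
C=np.array([520.8,-227,19]);u=np.array([-.164,.986,0]);u/=np.linalg.norm(u)
M=np.array([525,25.5,0]);S=C+84*u;u2=dirn(S,M);C2=S+84*u2
for al in (.5,.7):
  for nm,C_,u_,f in (("tip",C,u,-1),("lay",C2,-u2,1),("stand",C2,u2,-1)):
    for th in np.linspace(0,np.pi/2,4):
      p=tool(*column(C_,u_,th),al,f);print(al,nm,round(th,2),np.round(kinematics.solve_ik(list(p[0]),list(p[1])),2))
E
```

```text
0.5 tip 0.0 [ 0.94  0.84 -0.56  1.68  0.01  1.02  0.63]
0.5 tip 0.52 [ 0.69  0.57 -0.46  1.93  0.4   0.73  0.15]
0.5 tip 1.05 [ 0.16  0.46 -0.19  2.12  1.    0.77 -0.66]
0.5 tip 1.57 [-0.19  0.64 -0.16  2.18  1.3   1.24 -1.25]
0.5 lay 0.0 [-0.11  0.63 -0.21  2.02  0.78  0.89 -1.03]
0.5 lay 0.52 [ 0.42  0.51 -0.48  2.04  0.33  0.67 -0.38]
0.5 lay 1.05 [ 0.9   0.63 -0.69  1.96 -0.22  0.8   0.35]
0.5 lay 1.57 [ 1.11  0.89 -0.69  1.8  -0.49  1.13  0.72]
0.5 stand 0.0 [ 0.85  0.73 -0.66  1.99 -0.11  0.64  0.29]
0.5 stand 0.52 [ 0.4   0.5  -0.46  2.04  0.38  0.68 -0.42]
0.5 stand 1.05 [-0.05  0.54 -0.33  1.98  0.76  1.07 -0.98]
0.5 stand 1.57 [-0.33  0.78 -0.29  1.84  0.9   1.56 -1.25]
0.7 tip 0.0 [ 0.97  0.93 -0.56  1.59 -0.1   1.18  0.73]
0.7 tip 0.52 [ 0.82  0.63 -0.54  1.84  0.21  0.84  0.37]
0.7 tip 1.05 [ 0.36  0.44 -0.32  2.06  0.76  0.72 -0.36]
0.7 tip 1.57 [-0.14  0.54 -0.14  2.18  1.2   1.04 -1.08]
0.7 lay 0.0 [-0.21  0.7  -0.19  1.99  0.87  1.06 -1.16]
0.7 lay 0.52 [ 0.23  0.5  -0.39  2.04  0.54  0.75 -0.64]
0.7 lay 1.05 [ 0.78  0.55 -0.64  1.98 -0.05  0.74  0.14]
0.7 lay 1.57 [ 1.06  0.78 -0.67  1.84 -0.41  1.03  0.64]
0.7 stand 0.0 [ 0.95  0.83 -0.7   1.95 -0.26  0.73  0.49]
0.7 stand 0.52 [ 0.58  0.54 -0.56  2.03  0.16  0.65 -0.14]
0.7 stand 1.05 [ 0.09  0.49 -0.39  2.    0.64  0.93 -0.83]
0.7 stand 1.57 [-0.27  0.68 -0.31  1.88  0.85  1.4  -1.18]
```

Run:
```python
from h import *
C=np.array([520.8,-227,19]);u=np.array([-.164,.986,0]);u/=np.linalg.norm(u)
al=.6
p=tool(*column(C,u,0),al,-1,off=90); r.move_pose(list(p[0]),list(p[1]))
jaws.move_gripper(65)
print(go(tool(*column(C,u,0),al,-1),120,guard=15),telemetry.current_position(),telemetry.current_time_s())
jaws.move_gripper(30); print(telemetry.current_finger_gap(),telemetry.current_finger_force(),telemetry.current_force())
print(arc(C,u,np.linspace(0,np.pi/2,11)[1:],al,-1))
print(telemetry.current_force(),telemetry.current_torque(),telemetry.current_time_s())
cv2.imwrite("pics/s2.png",imaging.read_camera("scene"))
```

```text
False [ 524.86016876 -248.68606541    9.56747334] 4.5917
37.03545251376679 62.25303411483765 [ 0.96332279 -2.04966059  4.44689566]
11.214750474881765
[-0.63468199  1.00321377 -2.56850375] [1.42492782 0.22719128 0.01420087] 8.7917
```

View pics/s2.png

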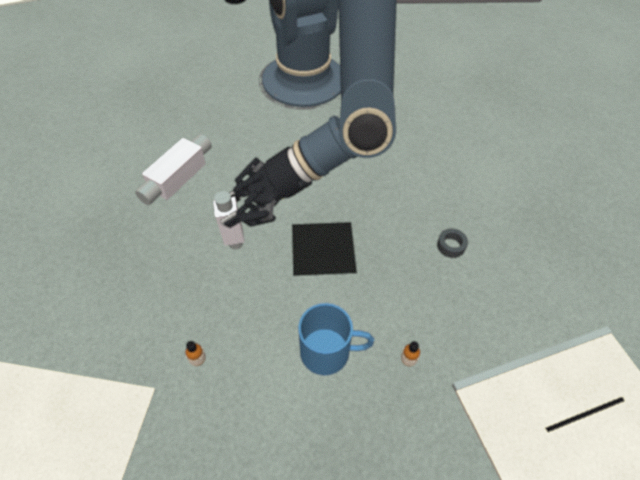

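The column is upright at scene pixel (230,218) in the gripper, with light forces. I'll release it and look from above.

Run:
```python
from h import *
C=np.array([520.8,-227,19]);u=np.array([-.164,.986,0]);u/=np.linalg.norm(u)
al=.6; S=C+84*u
r.hold(.25); jaws.move_gripper(50); jaws.move_gripper(70)
go(tool(*column(C,u,np.pi/2),al,-1,off=90),150)
r.move_pose([S[0]+5,S[1]+0,320],list(down(np.arctan2(u[1],u[0])-np.pi/2)))
im,pose=snap("w3"); print(pose[0])
for n in("column","end_a"): print(n,[(np.round(d["centre"]).tolist(),round(d["confidence"],2)) for d in spotter.tip_of("wrist",n)])
imaging.read_camera("top")
print([(np.round(d["centre"]).tolist(),round(d["confidence"],2)) for d in spotter.tip_of("top","end_a")])
print([(np.round(d["centre"]).tolist(),round(d["confidence"],2)) for d in spotter.tip_of("wrist","mat")])
for b in rects(im,130,300):
    w=ray_plane(b,115,pose); print(np.round(b).tolist(),np.round(w,1).tolist(),w.mean(0))
m=(im.max(2)<45).astype(np.uint8)*255
m=cv2.morphologyEx(m,cv2.MORPH_OPEN,np.ones((7,7)))
for c in cv2.findContours(m,0,2)[0]:
    if cv2.contourArea(c)>2000:
        b=cv2.boxPoints(cv2.minAreaRect(c));print("dark",b.tolist(),ray_plane(b,2,pose).mean(0))
print(S,telemetry.current_time_s())
```

```text
[ 511.280539   -143.4396711   318.42731145]
column [([506.0, -143.0, 75.0], 0.97), ([354.0, -51.0, 18.0], 0.97), ([329.0, -280.0, 27.0], 0.59)]
end_a [([415.0, -79.0, 16.0], 0.89), ([285.0, -24.0, 18.0], 0.74), ([245.0, -218.0, 27.0], 0.69), ([511.0, -139.0, 137.0], 0.59)]
[([507.0, -143.0, 135.0], 0.98), ([285.0, -29.0, 12.0], 0.71), ([407.0, -329.0, 27.0], 0.63), ([505.0, -142.0, -0.0], 0.61), ([412.0, -79.0, 16.0], 0.61)]
[([519.0, 27.0, -1.0], 0.56)]
[[482.0, 442.0], [534.0, 442.0], [534.0, 479.0], [482.0, 479.0]] [[734.8, -384.2, 115.0], [792.5, -374.4, 115.0], [810.4, -426.6, 115.0], [750.5, -436.9, 115.0]] [ 772.04751105 -405.54108461  115.        ]
[[480.0, 364.0], [504.0, 290.0], [648.0, 336.0], [625.0, 409.0]] [[703.2, -284.6, 115.0], [701.4, -199.3, 115.0], [862.0, -224.0, 115.0], [875.1, -314.5, 115.0]] [ 785.4144479  -255.61171762  115.        ]
[[54.0, 232.0], [81.0, 199.0], [209.0, 302.0], [183.0, 335.0]] [[267.2, -211.9, 115.0], [292.5, -175.4, 115.0], [417.2, -260.2, 115.0], [393.3, -302.6, 115.0]] [ 342.54620176 -237.53558658  115.        ]
[[297.0, 180.0], [338.0, 
[... 1424 characters left out ...]
5.0], [285.0, -17.1, 115.0], [289.8, -29.6, 115.0], [262.7, -42.8, 115.0]] [273.93517626 -29.88357994 115.        ]
[[141.0, 24.0], [162.0, -9.0], [260.0, 53.0], [239.0, 86.0]] [[343.4, -22.0, 115.0], [358.8, 3.7, 115.0], [439.8, -27.9, 115.0], [425.7, -55.5, 115.0]] [391.93051463 -25.44721963 115.        ]
dark [[-5.449678692527344e-15, 301.0], [639.0, 301.0], [639.0, 479.0], [0.0, 479.0]] [ 557.62761793 -449.41187149    2.        ]
dark [[296.52313232421875, 80.81538391113281], [308.3692626953125, -13.953845977783203], [420.61541748046875, 0.0769195556640625], [408.769287109375, 94.84614562988281]] [524.5725655   13.43423368   2.        ]
[ 507.01774143 -144.13837228   19.        ] 12.0583
```

View pics/w3.png

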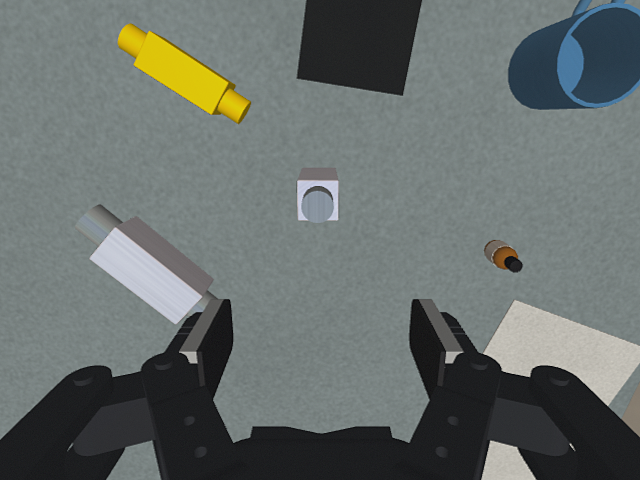

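The column stands at pixel (318,200) in the wrist view, upright, with its sides still aligned with the tool. The mat's near edge runs from (297,79) to (403,95). Next: measure the mat, then grip, twist to aim at it, and lay the column down.

Run:
```python
from h import *
pose=(telemetry.current_position(),telemetry.current_eef_rot())
w=ray_plane([[297,79],[403,95]],2,pose); print("wrist near corners",w.round(1).tolist())
e=w[1]-w[0]; print(np.linalg.norm(e)); e/=np.linalg.norm(e); Mw=w.mean(0)+60*np.array([-e[1],e[0],0]);
im=cv2.imread("pics/top0.png"); m=cv2.inRange(im,(0,0,0),(30,30,30))[215:310,275:375]
c=max(cv2.findContours(m,0,2)[0],key=cv2.contourArea); b=cv2.boxPoints(cv2.minAreaRect(c))+[275,215]
t=ray_plane(b,2,None,"top"); print("top",t.round(1).tolist(),t.mean(0)); print("wrist M",Mw)
M=(Mw+t.mean(0))/2; S=np.array([506.6,-142.6,19]); u2=dirn(S,M); print(M,u2,np.linalg.norm((M-S)[:2]))
u=np.array([-.164,.986,0]);u/=np.linalg.norm(u); al=.6
q0=None
for off,uu in((90,u),(0,u),(0,u2)):
    p=tool(*column(S+84*uu,-uu,np.pi/2),al,1,back=9,off=off);print(p[0],np.round(kinematics.solve_ik(list(p[0]),list(p[1])),2))
np.save("geo.npy",[S,u,u2,M])
```

```text
wrist near corners [[465.7, -34.2, 2.0], [585.3, -31.0, 2.0]]
119.6398595357126
top [[465.2, 84.1, 2.0], [582.0, 87.0, 2.0], [583.6, -30.9, 2.0], [466.8, -31.5, 2.0]] [524.41131856  27.1680096    2.        ]
wrist M [523.85963036  27.40483085   2.        ]
[524.13547446  27.28642022   2.        ] [0.10267331 0.99471513 0.        ] 170.78901791695418
[ 517.64997214 -209.03458858  143.73604034] [ 0.45  0.78  0.27  1.58 -0.73  1.69  1.16]
[ 505.46248408 -135.76103236   92.91821774] [ 0.4   0.78  0.22  1.73 -0.77  1.53  1.19]
[ 507.31182618 -135.70371663   92.91821774] [ 0.45  0.72  0.21  1.86 -0.93  1.4   1.14]
```

Run:
```python
from h import *
S,u,u2,M=np.load("geo.npy"); al=.6; H=np.pi/2
P=lambda uu,th,off=0,z=0:(lambda p:(p[0]+z*W,p[1]))(tool(*column(S+84*uu,-uu,th),al,1,back=9,off=off))
r.line_to([525,-240,300],speed=250)
p=P(u,H,90); r.move_pose(list(p[0]),list(p[1]))
print(go(P(u,H),120,guard=12)); jaws.move_gripper(30)
print(telemetry.current_finger_gap(),telemetry.current_force(),telemetry.current_time_s())
for k in np.linspace(0,1,6)[1:]:
    uu=(1-k)*u+k*u2; uu/=np.linalg.norm(uu); p=P(uu,H,0,1.5)
    d=np.linalg.norm(p[0]-telemetry.current_position()); go(p,max(d/.3,.5))
print("twist",telemetry.current_force(),telemetry.current_time_s(),np.abs(telemetry.current_qvel()).max())
fm=0
for th in np.linspace(H,.03,11)[1:]:
    go(P(u2,th,0,.7),60); fm=max(fm,np.linalg.norm(telemetry.current_force()))
print(fm,telemetry.current_force(),telemetry.current_torque(),telemetry.current_time_s())
imaging.read_camera("top")
print([(np.round(d["centre"]).tolist(),round(d["confidence"],2)) for d in spotter.tip_of("top","end_a")])
cv2.imwrite("pics/s4.png",imaging.read_camera("scene"))
```

```text
False
36.869269242432765 [ 1.29817663 -2.20760236  3.02073477] 14.5917
twist [-0.4564865  -0.51359105 -8.7049003 ] 16.0917 0.014769274490747138
13.426174302684661 [-0.04060731 -4.58163929 -1.57381818] [ 0.24055955 -0.05249567  0.16187679] 19.9333
[([504.0, -134.0, 20.0], 0.94), ([246.0, -221.0, 26.0], 0.94), ([412.0, -77.0, 16.0], 0.84), ([287.0, -28.0, 15.0], 0.58), ([519.0, 7.0, 18.0], 0.56), ([410.0, -327.0, 28.0], 0.56)]
```

View pics/s4.png

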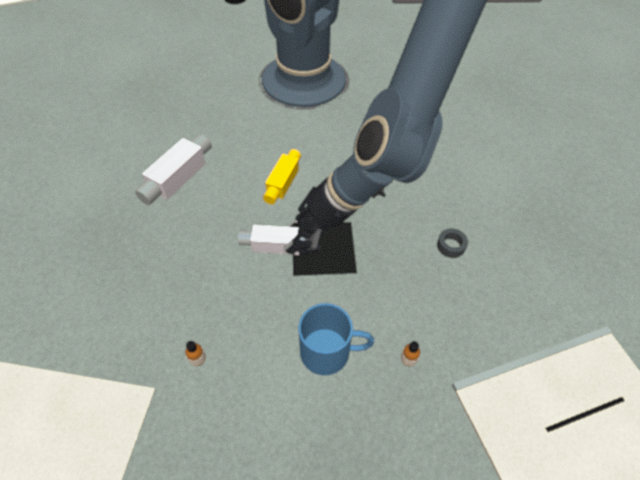

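The column lies at scene pixel (275,238) with its far end over the mat at (325,240). I'll release it, look from near and refine its pose.

Run:
```python
from h import *
S,u,u2,M=np.load("geo.npy"); al=.6
jaws.move_gripper(50); jaws.move_gripper(70)
go(tool(*column(S+84*u2,-u2,.03),al,1,back=9,off=100),150)
r.move_pose([513,-65,200],list(down(np.arctan2(u2[1],u2[0])-np.pi/2)))
im,pose=snap("w5")
for b in rects(im,150,2500):
    w=ray_plane(b,39,pose); print(np.round(b).tolist(),np.round(w,1).tolist(),w.mean(0))
for n in("column","end_a"): print(n,[(np.round(d["centre"]).tolist(),round(d["confidence"],2)) for d in spotter.tip_of("wrist",n)])
print(telemetry.current_time_s())
```

```text
[[300.0, 153.0], [348.0, 153.0], [348.0, 284.0], [300.0, 284.0]] [[500.6, -15.9, 39.0], [537.6, -19.9, 39.0], [528.1, -129.9, 39.0], [487.1, -125.5, 39.0]] [513.36630307 -72.80780555  39.        ]
column [([513.0, -63.0, 23.0], 0.86), ([354.0, -51.0, 20.0], 0.6)]
end_a [([505.0, -126.0, 18.0], 0.95), ([416.0, -76.0, 19.0], 0.88), ([526.0, 9.0, 21.0], 0.84), ([284.0, -27.0, 19.0], 0.84)]
22.2833
```

View pics/w5.png

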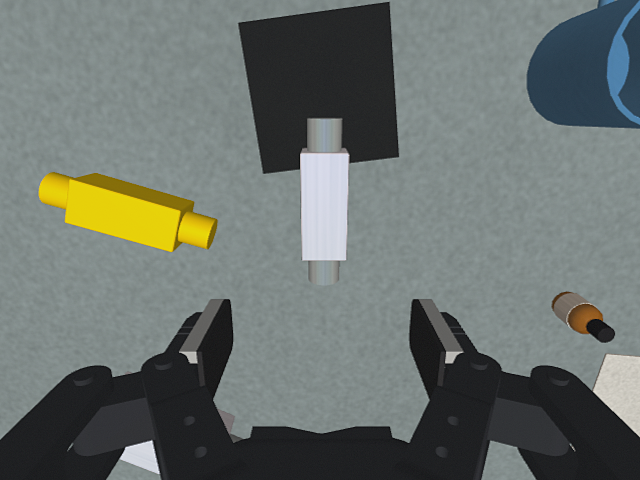

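The column lies along the tool axis from pixel (324,118) to (324,284), with its upper end well over the mat. The square middle spans rows 152 to 260, which puts its centre at about (514.5,-62.7), aimed as planned. Now stand it up on the mat.

Run:
```python
from h import *
S,u,u2,M=np.load("geo.npy"); al=.6; H=np.pi/2
C=np.array([514.5,-62.7,21])
P=lambda th,off=0,z=0:(lambda p:(p[0]+z*W,p[1]))(tool(*column(C,u2,th),al,-1,back=9,off=off))
p=P(-.022,90); r.move_pose(list(p[0]),list(p[1]))
print(go(P(-.022),120,guard=15),telemetry.current_time_s()); jaws.move_gripper(30)
print(telemetry.current_finger_gap(),telemetry.current_force())
fm=0
for th in np.linspace(-.022,H,12)[1:]:
    go(P(th,0,.5),60); fm=max(fm,np.linalg.norm(telemetry.current_force()))
print(fm,telemetry.current_force(),telemetry.current_torque(),telemetry.current_time_s())
r.hold(.3); jaws.move_gripper(50); jaws.move_gripper(70)
go(P(H,90),150)
T=C+84*u2
r.move_pose([T[0],T[1],320],list(down(np.arctan2(u2[1],u2[0])-H)))
im,pose=snap("w6")
for b in rects(im,150,1000):
    w=ray_plane(b,117,pose); print(np.round(b).tolist(),np.round(w,1).tolist(),w.mean(0))
for n in("column","end_a"): print(n,[(np.round(d["centre"]).tolist(),round(d["confidence"],2)) for d in spotter.tip_of("wrist",n)])
imaging.read_camera("top")
for n in("end_a","collar"): print(n,[(np.round(d["centre"]).tolist(),round(d["confidence"],2)) for d in spotter.tip_of("top",n)])
print(T,telemetry.current_time_s())
```

```text
False 24.0833
37.39204451594899 [ 0.63235948 -2.25911229  4.33023556]
9.125043218745256 [-1.08431493 -0.5786525   4.16003062] [ 0.12812599  0.2680121  -0.19347223] 28.5167
[[560.0, 366.0], [593.0, 329.0], [671.0, 398.0], [638.0, 435.0]] [[752.5, -174.8, 117.0], [781.5, -133.4, 117.0], [874.3, -227.0, 117.0], [846.8, -274.5, 117.0]] [ 813.77676926 -202.40483037  117.        ]
[[302.0, 187.0], [342.0, 187.0], [342.0, 229.0], [302.0, 229.0]] [[505.8, 39.6, 117.0], [541.6, 36.1, 117.0], [538.3, -3.2, 117.0], [501.3, 0.5, 117.0]] [521.73160128  18.26443956 117.        ]
column [([329.0, -279.0, 27.0], 0.74), ([523.0, 20.0, 74.0], 0.67), ([352.0, -49.0, 22.0], 0.62)]
end_a [([520.0, 20.0, 143.0], 0.72), ([414.0, -74.0, 22.0], 0.63), ([286.0, -24.0, 16.0], 0.59)]
end_a [([288.0, -26.0, 18.0], 0.86), ([411.0, -326.0, 27.0], 0.69), ([414.0, -79.0, 17.0], 0.65), ([244.0, -222.0, 25.0], 0.63)]
collar [([528.0, 274.0, -1.0], 0.92), ([755.0, 161.0, 3.0], 0.5)]
[523.12455837  20.85607095  21.        ] 31.4333
```

View pics/w6.png

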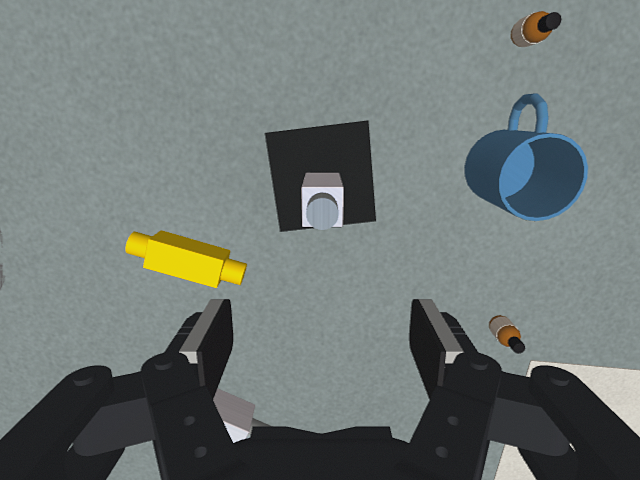

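The column stands on the mat at pixel (322,210), and the mug and vials are untouched. For the tight collar fit, I'll measure the neck and ring from the same relative viewpoint so camera bias cancels.

```bash
cat >> h.py <<'E'
def circ(im,pose,z,d,near):
    """circle of diameter d at height z near world point -> world centre, overlay"""
    p=imaging.camera_params("wrist"); T=np.asarray(p["tool_from_camera"]); R=Ro.from_quat(pose[1]).as_matrix()
    Pc=T[:3,:3].T@(R.T@(np.append(near,z)-pose[0])-T[:3,3]); c=np.array([p["cx"],p["cy"]])+p["fx"]*Pc[:2]/Pc[2]; rad=p["fx"]*d/2/Pc[2]
    x,y=(c-70).astype(int); x,y=max(x,0),max(y,0); g=cv2.cvtColor(im[y:y+140,x:x+140],cv2.COLOR_BGR2GRAY); k=4
    g=cv2.GaussianBlur(cv2.resize(g,None,fx=k,fy=k,interpolation=cv2.INTER_CUBIC),(9,9),0)
    h=cv2.HoughCircles(g,cv2.HOUGH_GRADIENT,1,8,param1=60,param2=15,minRadius=int(k*rad*.93),maxRadius=int(k*rad*1.07))
    o=cv2.cvtColor(g,cv2.COLOR_GRAY2BGR); out=[]
    for i,(a,b,q) in enumerate((h[0] if h is not None else [])[:3]):
        px=np.array([x+(a+.5)/k-.5,y+(b+.5)/k-.5]); out.append((ray_plane(px,z,pose)[0].round(1).tolist(),round(float(q/k/rad),3),px.round(1).tolist()))
        cv2.circle(o,(int(a),int(b)),int(q),[(0,0,255),(0,255,0),(255,0,0)][i],1)
    return out,c,o
E
python3 - <<'E'
from h import *
Q=list(down(0))
r.move_pose([522,19,262],Q); im1,p1=snap("w7"); a,c,o1=circ(im1,p1,142,28,[522,20]); print(c,a)
r.line_to([522,60,300],speed=300); r.move_pose([528,274,144],Q); im2,p2=snap("w8"); b,c,o2=circ(im2,p2,24,34.5,[528,274]); print(c,b)
b2,_,_=circ(im2,p2,24,56,[528,274]); print(b2)
print(p1[0],p2[0])
o=np.hstack([cv2.resize(o1,(400,400)),cv2.resize(o2,(400,400))]); cv2.imwrite("pics/fit.png",o); print(telemetry.current_time_s())
E
```

```text
[322.84130352 227.67452486] [([521.8, 25.8, 142.0], 0.927, [322.5, 219.8]), ([522.1, 19.8, 142.0], 0.956, [323.0, 228.0]), ([521.1, 20.9, 142.0], 1.054, [321.5, 226.5])]
[319.74209186 225.91433223] [([527.0, 276.5, 24.0], 0.998, [318.2, 222.5]), ([527.0, 278.0, 24.0], 1.029, [318.2, 220.5]), ([526.8, 283.8, 24.0], 0.974, [318.0, 212.5])]
[([527.0, 279.5, 24.0], 1.005, [318.2, 218.5]), ([526.8, 281.3, 24.0], 0.947, [318.0, 216.0]), ([526.8, 277.1, 24.0], 0.969, [318.0, 221.8])]
[521.61465185  18.97304982 261.54796082] [529.28103522 271.95689053 145.24472242]
33.2417
```

View pics/fit.png

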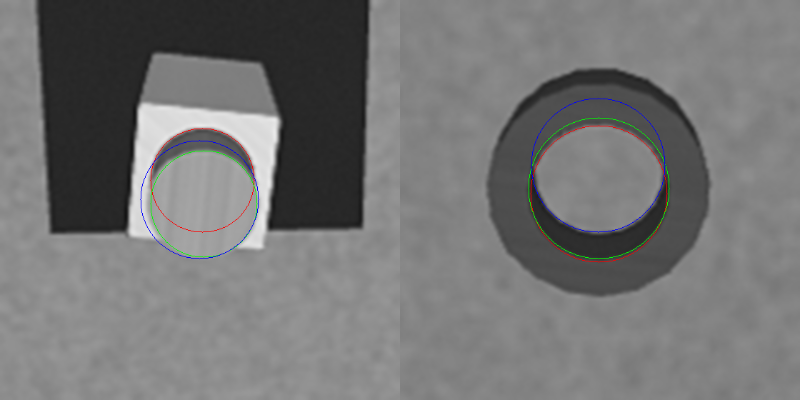

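Green fits the neck top at (522.1,19.8), and red fits the ring's upper hole rim at (527.0,276.5). Now grasp the collar and bring it over the neck.

Run:
```python
from h import *
tp=telemetry.current_position; Q=list(down(0))
def exact(x,y,z,speed=60):
    r.line_to([x,y,z],Q,speed=speed); r.hold(.15); e=np.array([x,y,z])-tp()
    if np.linalg.norm(e)>.4: r.line_to([x+e[0],y+e[1],z+e[2]],speed=10); r.hold(.15)
    return e
jaws.move_gripper(84)
print(exact(527,276.5,40,120),tp())
e=np.array([527,276.5])-tp()[:2]
print(r.line_to([527+e[0],276.5+e[1],4],speed=60,guard=10),tp())
jaws.move_gripper(45); g=tp(); print(telemetry.current_finger_gap(),telemetry.current_finger_force(),g)
off=np.array([0,276.5-g[1]]); print("off",off)
r.line_to([527,276.5,200],speed=150); print(telemetry.current_force(),telemetry.current_finger_gap())
r.line_to([522.1,19.8-off[1]+0,200],speed=200)
print(exact(522.1,19.8-off[1],160),tp(),telemetry.current_time_s())
np.save("g.npy",np.r_[g,off])
im,p=snap("w9"); cv2.imwrite("pics/sc9.png",imaging.read_camera("scene"))
```

```text
[-0.51691526 -0.27503695 -0.82358509] [526.47743199 276.29523776  39.22384856]
False [527.73784779 276.56482552   4.00373648]
53.637166276652344 62.374173514544964 [527.83043683 276.8635051    5.11958672]
off [ 0.        -0.3635051]
[ 0.03562169  0.27657968 -3.46208352] 53.45008949270637
[-0.31273795  0.05118938 -0.38275277] [521.80305018  20.2664136  159.66958634] 40.5
```

View pics/w9.png

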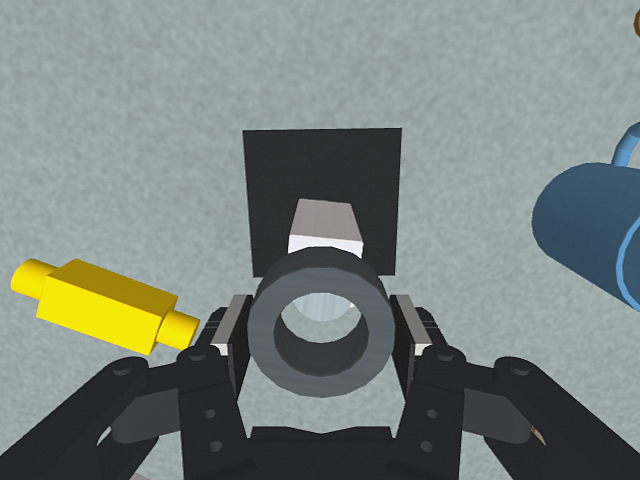

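The ring is held level at pixel (321,320), with the neck showing through its hole at about (325,300). I'll check the ring centre numerically, then lower it under guard.

Run:
```python
from h import *
im=cv2.imread("pics/w9.png"); pose=(telemetry.current_position(),telemetry.current_eef_rot()); print(pose[0])
z=pose[0][2]-5.1+24
for d in (34.5,56): print(circ(im,pose,z,d,[522,20])[:2])
```

```text
[521.79784622  20.23710992 159.64701034]
([([520.8, 18.7, 178.5], 1.034, [320.5, 340.2]), ([521.7, 19.7, 178.5], 0.969, [323.0, 338.0]), ([520.3, 19.5, 178.5], 0.985, [319.0, 338.5])], array([323.70768141, 337.21937142]))
([([522.4, 25.1, 178.5], 0.937, [324.8, 325.0]), ([521.2, 28.1, 178.5], 1.038, [321.5, 317.5]), ([520.3, 26.4, 178.5], 0.987, [319.0, 321.8])], array([323.70768141, 337.21937142]))
```

Run:
```python
from h import *
im=cv2.cvtColor(cv2.imread("pics/w9.png"),cv2.COLOR_BGR2GRAY)
print("col", [(y,int(im[y,318:325].mean())) for y in range(236,408,3)])
for y in (320,330,338): print("row",y, [(x,int(im[y-1:y+2,x].mean())) for x in range(240,404,3)])
```

```text
col [(236, 142), (239, 236), (242, 236), (245, 248), (248, 54), (251, 58), (254, 58), (257, 59), (260, 57), (263, 58), (266, 64), (269, 96), (272, 97), (275, 96), (278, 94), (281, 97), (284, 97), (287, 99), (290, 95), (293, 190), (296, 185), (299, 185), (302, 185), (305, 184), (308, 184), (311, 185), (314, 184), (317, 185), (320, 185), (323, 163), (326, 162), (329, 165), (332, 161), (335, 161), (338, 161), (341, 169), (344, 54), (347, 58), (350, 57), (353, 57), (356, 56), (359, 58), (362, 58), (365, 59), (368, 57), (371, 57), (374, 63), (377, 100), (380, 96), (383, 94), (386, 95), (389, 96), (392, 95), (395, 93), (398, 167), (401, 164), (404, 164), (407, 164)]
row 320 [(240, 33), (243, 31), (246, 27), (249, 98), (252, 96), (255, 95), (258, 94), (261, 95), (264, 95), (267, 94), (270, 95), (273, 94), (276, 64), (279, 50), (282, 54), (285, 163), (288, 162), (291, 162), (294, 164), (297, 160), (300, 155), (303, 162), (306, 159), (309, 161), (312, 168), (315, 173), (318, 182), (321, 178), (324, 181), (327, 175), (330, 171), (333, 163), (336, 160), (339, 161), (342, 160), (345, 163), (348,
[... 771 characters left out ...]
 94), (387, 93), (390, 94), (393, 98), (396, 26), (399, 30), (402, 31)]
row 338 [(240, 30), (243, 30), (246, 27), (249, 100), (252, 96), (255, 97), (258, 96), (261, 96), (264, 96), (267, 97), (270, 96), (273, 85), (276, 53), (279, 54), (282, 54), (285, 53), (288, 55), (291, 54), (294, 54), (297, 49), (300, 79), (303, 125), (306, 160), (309, 163), (312, 165), (315, 163), (318, 165), (321, 160), (324, 161), (327, 167), (330, 165), (333, 163), (336, 170), (339, 137), (342, 73), (345, 52), (348, 56), (351, 54), (354, 54), (357, 52), (360, 53), (363, 53), (366, 51), (369, 97), (372, 97), (375, 96), (378, 96), (381, 95), (384, 95), (387, 95), (390, 94), (393, 102), (396, 28), (399, 30), (402, 30)]
```

Run:
```python
from h import *
pose=(telemetry.current_position(),telemetry.current_eef_rot()); z=178.5
y=ray_plane([[321,267.5],[321,291.5],[321,375],[321,396.5]],z,pose)[:,1]; print(y,(y[0]+y[3])/2,(y[1]+y[2])/2,y[0]-y[3],y[1]-y[2])
for row,p in((330,(248,274,367.5,395)),(338,(247.5,273.5,367.5,395))):
    x=ray_plane([[q,row] for q in p],z,pose)[:,0]; print(x,(x[0]+x[3])/2,(x[1]+x[2])/2)
print("neck -y rim",ray_plane([[321,321.5]],142,pose))
im=cv2.cvtColor(cv2.imread("pics/w9.png"),cv2.COLOR_BGR2GRAY)
for r_ in (300,306,312): print(r_,[(x,int(im[r_-1:r_+2,x].mean())) for x in range(270,375,2)])
```

```text
[47.42833586 38.34639443  3.61434968 -6.21267715] 20.607829354821217 20.980372054861505 53.64101300769112 34.73204474675569
[494.4594363  503.91376794 537.91975592 547.92352985] 521.1914830750902 520.9167619263303
[494.09013409 503.61192647 538.04378732 548.11898814] 521.1045611159441 520.8278568946798
neck -y rim [[521.06288686   5.41582309 142.        ]]
300 [(270, 96), (272, 96), (274, 95), (276, 97), (278, 96), (280, 97), (282, 97), (284, 97), (286, 96), (288, 96), (290, 95), (292, 115), (294, 166), (296, 188), (298, 186), (300, 189), (302, 188), (304, 178), (306, 176), (308, 182), (310, 185), (312, 184), (314, 189), (316, 185), (318, 185), (320, 189), (322, 185), (324, 181), (326, 182), (328, 184), (330, 181), (332, 181), (334, 177), (336, 185), (338, 189), (340, 185), (342, 186), (344, 188), (346, 182), (348, 144), (350, 101), (352, 95), (354, 97), (356, 97), (358, 97), (360, 97), (362, 97), (364, 98), (366, 98), (368, 98), (370, 97), (372, 97), (374, 97)]
306 [(270, 95), (272, 95), (274, 95), (276, 95), (278, 95), (280, 95), (282, 96), (284, 88), (286, 150), (288, 167), (290, 
[... 428 characters left out ...]
, 96), (364, 97), (366, 97), (368, 97), (370, 96), (372, 96), (374, 97)]
312 [(270, 94), (272, 94), (274, 94), (276, 94), (278, 95), (280, 73), (282, 155), (284, 165), (286, 160), (288, 162), (290, 163), (292, 162), (294, 163), (296, 163), (298, 158), (300, 173), (302, 182), (304, 175), (306, 182), (308, 185), (310, 184), (312, 187), (314, 188), (316, 186), (318, 187), (320, 188), (322, 182), (324, 182), (326, 185), (328, 183), (330, 181), (332, 177), (334, 184), (336, 187), (338, 186), (340, 186), (342, 188), (344, 179), (346, 160), (348, 155), (350, 160), (352, 165), (354, 169), (356, 169), (358, 166), (360, 123), (362, 92), (364, 97), (366, 97), (368, 96), (370, 96), (372, 96), (374, 96)]
```

The ring is within about 1.5 mm of the neck axis, inside the 3.2 mm clearance. I'll correct slightly and lower.

Run:
```python
from h import *
tp=telemetry.current_position
x,y=521.8+.6,20.2-1.0
r.line_to([x,y,155],speed=20); r.hold(.15); e=np.array([x,y])-tp()[:2]; print(tp())
hit=r.line_to([x+e[0],y+e[1],119],speed=25,guard=6)
print(hit,tp(),telemetry.current_force(),telemetry.current_torque(),telemetry.current_time_s())
```

```text
[522.43103594  19.16193884 155.00478265]
True [522.41405206  19.19305612 122.10370098] [-0.07586694  0.15968173  4.97855177] [0.09132904 0.20373896 0.00668253] 42.3417
```

Run:
```python
from h import *
tp=telemetry.current_position
jaws.move_gripper(64); jaws.move_gripper(84); p=tp()
r.line_to([p[0],p[1],270],speed=100)
im,pose=snap("w10")
print("hole",circ(im,pose,141,34.5,[522,20])[0]); print("neck",circ(im,pose,142,28,[522,20])[0])
for c in ("wrist","scene","top"):
    if c!="wrist": cv2.imwrite(f"pics/{c}10.png",imaging.read_camera(c))
    for n in("collar","column","mug","vial1"): print(c,n,[(np.round(d["centre"]).tolist(),round(d["confidence"],2)) for d in spotter.tip_of(c,n)])
print(telemetry.current_time_s())
```

```text
hole [([521.5, 20.6, 141.0], 1.034, [323.5, 224.2]), ([522.5, 19.3, 141.0], 0.945, [324.8, 226.0]), ([520.3, 19.3, 141.0], 0.934, [321.8, 226.0])]
neck [([521.7, 20.7, 142.0], 1.029, [323.8, 224.5]), ([521.9, 18.9, 142.0], 1.028, [324.0, 227.0]), ([520.6, 17.3, 142.0], 1.043, [322.2, 229.0])]
wrist collar [([521.0, 17.0, 116.0], 0.97)]
wrist column [([737.0, 20.0, 1.0], 0.69), ([353.0, -52.0, 20.0], 0.66), ([522.0, 20.0, 74.0], 0.63)]
wrist mug [([739.0, 20.0, -1.0], 0.78)]
wrist vial1 [([750.0, 163.0, 2.0], 0.68)]
scene collar [([525.0, 19.0, 118.0], 0.86)]
scene column [([349.0, -49.0, 22.0], 0.96), ([523.0, 16.0, 76.0], 0.89), ([328.0, -281.0, 27.0], 0.58), ([732.0, 22.0, -2.0], 0.19)]
scene mug [([729.0, 21.0, -3.0], 0.57)]
scene vial1 [([741.0, -192.0, 0.0], 0.79), ([752.0, 158.0, 2.0], 0.67)]
top collar []
top column [([328.0, -277.0, 25.0], 0.94), ([352.0, -44.0, 22.0], 0.77)]
top mug []
top vial1 [([753.0, 164.0, 3.0], 0.64), ([739.0, -186.0, 0.0], 0.64)]
45.3417
```

The collar is seated at a height of about 117 mm on the upright column, and the bystanders haven't moved, so I'm handing it in.

```bash
python3 -c "
from station import workorder
print(workorder.job_done())"
```

```text
the job is handed in; nothing more can be done
None
```

The job is handed in at about 45 s of the 72 s allowed (no verdict was returned): the column stands upright about 8 mm from the mat's centre with the collar seated on its shoulder, and the mug and vials are where they were.

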